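Set the hand slicer's opening with the thin gauge

ROBOT

A 6-joint arm with a two-finger parallel gripper is mounted at the origin on a cart in front of the work surface, level with it; the furniture and walls round the work are solid. World frame = base frame: x ahead of the robot, y to its left, z up, the work surface at z = 0. Lengths are in mm, angles in rad, forces in N, time in s.
With the tool pointing down it reaches from about 300 to 875 mm from the base axis. Payload 6.4 kg.
Tool frame: the origin (TCP) lies at the very end of the fingers, on their centre line; the grasp point (between the pads) lies arm.hold_point_z behind it (arm.hold_point_z is the distance from the TCP to the grasp point, in mm); z points along the fingers, y is the line along which they close (so a half turn about z gives the same grasp; the last joint's range is limited). The gripper opens to 88 mm and grips with 3 to 60 N. Pads are 18 mm wide; open, the fingers measure 123 mm over their backs; the gripper's body (75 mm by 187 mm) begins 45 mm behind the grasp point.
Start: joints at [1.091, 0.181, 1.607, -0, 1.354, -0.206], TCP at [155.463, 553.599, 202.514] pointing down, gripper open.
Joint ranges: [-2.99, 2.99], [-0.89, 2.07], [0.3, 2.58], [-1.14, 4.28], [0, 2.63], [-3.12, 3.12]. Speed limits (rad/s): [2.57, 2.57, 3.01, 3.14, 3.14, 3.14].

INTERFACE

Orientations are given as a unit quaternion [w, x, y, z].
In Python, from cell import arm gives the robot as it stands.
- The arm moves only by the tool arm_command, never from a script. Its argument "plan" is a list of rows, each a list of 3 entries, a list of its own where there are three numbers: the shift along the tool's x, y, z in cm, then the turn, a rotation vector about the tool's x, y, z in rad, then the closure, from 0 (fully open) to 1 (shut). In form: [[[tx, ty, tz], [rx, ry, rz], fingers], ...]. A call has 1 to 5 rows; each row is the pose to reach, as a shift and turn from the pose commanded when the call began, along the tool's axes at that moment; what a row does not reach only later rows make up. A row lasts 1/12 s, in which the tool goes at most 41.7 mm and 7.16 degrees, less where a joint would pass 70% of its speed; a pose out of reach is approached as far as the arm can. A call with a gripper value outside its range is refused whole. The fingers move at their own pace and stop on an object; the grip force is fixed at half the most. Time passes only in rows, so rows that repeat a pose let the fingers close. It gives the time, the measured TCP pose, the force, the opening and the grip force at its end, in the units of the state.
- arm.get_state(): the state, without advancing time (a new reading comes with each control period).
- arm.get_image(name): name is "scene" or "top" or "wrist"; returns a dict with "pixels" (400x640x3 uint8, red, green, blue), "fovy" (degrees; the focal length in pixels is half the picture's height over the tangent of half this angle, whatever the lens; pixels are square), "cx", "cy" (the principal point, pixels), "k1" (the pictures are not rectified: a ray, as slopes to the right and down, at radius r is drawn at 1 + k1 r^2 times it, then the intrinsics apply), "position" and "attitude" of the camera in the world; the wrist camera has in their place "T_tool_cam" (4x4, takes a point from camera to tool coordinates, whose origin is the TCP and whose axes are the flange's). Camera axes: x right, y down, z forward; pixel columns grow to the right and rows downward; lengths in mm; the calibration is good to about 2 mm. A picture is of the moment at which its call begins: read the wrist's pose just before it. There is no depth.
- arm.close_job(): hands the job in; it is judged then, once.
The state is a dict: "time": time; "qpos": joint angles; "joint_velocities": joint speeds; "joint_torque": joint torques, N m; "ee_pos": TCP position; "orientation": TCP orientation; "wrist_force": force on the tool from outside, world axes, zero at the start; "moment": the same for the moment, N m; "finger_gap": opening from 0.0 (shut) to 1.0 (fully open); "gripper_force": force on a finger pad.
Only numpy, scipy, OpenCV 4.12 (cv2) and the standard library are available. Lean on these libraries where they do the work, as an engineer would, in place of code of your own. Each camera call takes 0.05 s, during which the arm holds its last target. There are 200 camera calls.

TASK

Set the slicer's opening: pick up the thin gauge by its upright tab and slide its flat blade straight into the slicer's slot until you feel the hidden depth stop, then push the stop back about 4 mm more, but no further than 7 mm. Leave the gauge there, flat on the deck, and press the black knob down until the plate under it rests firmly on the blade. Let go of everything and leave the thick gauge and the other things on the table where they are.

Things in the scene. Friction and masses are not known exactly. Their poses are not given: they have to be found in the camera images.
- slicer: Aluminium hand slicer fixed to the table, 230 x 110 x 76 mm. Origin on the table under the middle of the slot's mouth; x along the slot, inwards; z up. Its deck, 30 mm above the table, runs from x = -110 mm (infeed; 5 mm high rails at y = +-50 mm) to 120 mm. Cheeks 44 mm apart flank the slot from x = 0 to 85 mm, bars across them reach 58 mm high; a grey housing closes the rear.
- slot_mouth (a point): Middle of the slot's mouth at deck level (30 mm above the table); x points into the slot, z up. The slot is 44 mm wide, its floor is the deck, its roof the press plate.
- knob_top (a point): Middle of the flat top of the black press knob (36 mm across, 18 mm tall) on the press plate, 42.5 mm behind the slot's mouth, 76 mm above the table while the plate is up. Goes down with the plate.
- press_plate (a joint): How far the press plate has been pushed straight down, in m: 0 is fully up, leaving a slot 9 mm high; starts at 0 to 0.0008. It is held by friction (about 3 N moves it) and stays where it is left. On the 5 mm blade it seats at about 0.004; its own end stop is at 0.0044.
- depth_stop (a joint): How far the hidden depth stop (a flat steel tongue just above the deck in the slot) has been pushed back, in m: 0 at the start, end of travel 0.012. No spring: about 5 N moves it and it stays where left. Its face waits between 36 and 60 mm behind the slot's mouth, different each time, unseen under the plate.
- thin_gauge: Plain steel gauge, 0.25 kg: a flat blade 125 x 30 x 5 mm lying on the table, on it an upright tab for gripping (24 mm along x, 12 mm along y, from 5 to 53 mm above the blade's underside). Origin on the underside below the tab's middle; x along the blade towards its free end, 107 mm ahead of the origin (the tail ends 18 mm behind); z up.
- gauge_tip (a point): Middle of the free end of the thin gauge's blade, 107 mm ahead of the tab's middle and 2.5 mm above the blade's underside.
- thick_gauge: The other gauge, of the same form but with a blade 12 mm thick, too thick for the slot; tab from 12 to 60 mm. Origin and axes as for the thin gauge. Not to be used.
- dish: Small dish with a topping, 90 mm across, 20 mm high; a bystander. Origin under its middle.
- spoon: Steel spoon lying on the table, 188 x 38 x 15 mm; a bystander. Origin under its middle.

How it is judged (in metres and radians):
On the way, in this order (a step that is already met when the one before it is completed fails the run):
1. the thin gauge's blade is in the slot and has pushed the depth stop back by 1.5 to 7 mm, while the press plate is still up (value of joint depth_stop between 0.0015 and 0.007 m and x of gauge_tip in the frame of slot_mouth above 0.034 m and value of joint press_plate below 0.002 m), for 0.2 s.
2. the press plate is pressed down onto the blade (at least 3.2 mm) (value of joint press_plate above 0.0032 m and x of gauge_tip in the frame of slot_mouth above 0.034 m), for 0.2 s.
At the end, for the whole second after the job is handed in: The thin gauge lies still and flat (within 0.06 rad) on the slicer's deck, its blade in the slot, straight within 0.15 rad and 12 mm sideways, its tip more than 34 mm behind the mouth; the depth stop has been pushed back by 1.5 to 7 mm; the press plate is down on the blade (at least 3.2 mm) (all of step 2 and value of joint depth_stop between 0.0015 and 0.007 m and y of gauge_tip in the frame of slot_mouth between -0.012 and 0.012 m and z of gauge_tip in the frame of slot_mouth between 0 and 0.006 m and angle between the x axis of thin_gauge and the x axis of slicer, either way round below 0.15 rad and angle between thin_gauge's own z axis and vertical below 0.06 rad and linear speed of thin_gauge below 0.01 m/s); the robot touches nothing.
It fails at once if the depth stop is shoved back more than 8 mm (value of joint depth_stop above 0.008 m).
It fails at once if the thick gauge, the dish or the spoon is moved more than 40 mm (distance of any of thick_gauge, dish, spoon from where it was at the start of the episode above 0.04 m).
It also fails if it takes over 61 s, if anything falls off the work surface, if the arm or the gripper's body presses on something with over 40 N, if the wrist force passes 120 N, or if a joint passes its speed limit or range.

## Working session

There is one attempt and no reset: what is moved stays moved. The work goes in short steps, Python scripts to look and compute and a tool call to move; the robot and the scene stay as the last step left them, time stands still between calls to the robot, and variables do not carry over. Pictures are saved under pics/ and viewed, at most 10 in all, crops included, and the job is handed in when it is done.

Besides the shell and the picture viewer there is one more tool, called after ">>>" by a JSON object that holds its "op" and its "data". arm_command: Moves the arm, as the interface text tells. Its arguments: {"type":"object","properties":{"plan":{"type":"array","items":{"type":"array"}}},"required":["plan"]}

```bash
ls; mkdir -p pics
cat > h.py <<'E'
import numpy as np, cv2
from cell import arm
from scipy.spatial.transform import Rotation as R
def rot(q): q=np.array(q); return R.from_quat([q[1],q[2],q[3],q[0]]).as_matrix()
def grab(n,fn=None):
    s=arm.get_state(); im=arm.get_image(n)
    if n=='wrist':
        T=np.array(im['T_tool_cam']); A=rot(s['orientation'])
        im['C']=A@T[:3,3]+np.array(s['ee_pos']); im['A']=A@T[:3,:3]
    else:
        im['C']=np.array(im['position']); a=np.array(im['attitude']); im['A']=rot(a) if a.size==4 else a.reshape(3,3)
    im['f']=200/np.tan(np.radians(im['fovy'])/2)
    if fn: cv2.imwrite(fn,im['pixels'][:,:,::-1])
    return im
def rays(im,px):
    px=np.atleast_2d(px).astype(float)
    K=np.array([[im['f'],0,im['cx']],[0,im['f'],im['cy']],[0,0,1.]])
    u=cv2.undistortPoints(px[:,None],K,np.array([im['k1'],0,0,0.]))[:,0]
    return np.c_[u,np.ones(len(u))]@im['A'].T
def onz(im,px,z):
    d=rays(im,px); return im['C']+d*((z-im['C'][2])/d[:,2])[:,None]
def proj(im,P):
    p=(np.atleast_2d(P)-im['C'])@im['A']; p=p[:,:2]/p[:,2:]
    return p*(1+im['k1']*(p**2).sum(1,keepdims=True))*im['f']+[im['cx'],im['cy']]
def tri(obs):
    # obs: list of (im,px): least-squares nearest point
    M=np.zeros((3,3));b=np.zeros(3)
    for im,px in obs:
        d=rays(im,px)[0]; d/=np.linalg.norm(d); Q=np.eye(3)-np.outer(d,d); M+=Q;b+=Q@im['C']
    return np.linalg.solve(M,b)
E
python3 - <<'E'
from h import *
s=arm.get_state(); print(s, arm.hold_point_z)
for n in('top','scene','wrist'):
    im=grab(n,f'pics/{n}0.png'); print(n,im['C'],im['A'].round(3).tolist(),im['f'],im['k1'],im['cx'],im['cy'])
E
```

```text
pics
{'time': 0.0, 'qpos': array([ 1.09071906e+00,  1.81507879e-01,  1.60796222e+00,  3.50745740e-05,
        1.35380802e+00, -2.06285637e-01]), 'joint_velocities': array([-0.0005877 , -0.00087964, -0.00012255, -0.00030884, -0.00010685,
       -0.00094307]), 'joint_torque': array([-1.50968008e-03, -4.33867586e+01, -3.41841102e+01,  7.00297882e-02,
        3.85670015e-02, -1.36269146e-04]), 'ee_pos': array([155.16311598, 553.07250748, 201.65096798]), 'orientation': array([-2.99691408e-04,  1.36472337e-01,  9.90643524e-01, -7.87831377e-04]), 'wrist_force': array([ 0.15555934, -0.70609622, -0.06420205]), 'moment': array([-0.02618996, -0.03914464, -0.01746264]), 'gripper_force': 0.0, 'finger_gap': 1.001983133021285} 18.700000000000003
top [443.58640813  97.00529359 976.3009672 ] [[0.014, -0.996, 0.083], [-1.0, -0.014, 0.006], [-0.005, -0.083, -0.997]] 389.1302799247561 -0.0939096254661688 323.88024066434025 205.8903352346493
scene [-311.71250337 -378.26265898  979.74179505] [[0.47, -0.611, 0.637], [-0.883, -0.321, 0.343], [-0.005, -0.723, -0.69]] 509.73521704091263 -0.15308997906985364 323.8781805811527 196.79986077986814
wrist [ 84.93893814 572.60314616 384.76098561] [[0.27, 0.923, 0.275], [0.963, -0.258, -0.078], [-0.001, 0.286, -0.958]] 300.4454389569792 -0.05514331644033441 316.39214409189884 200.82102453864016
```

View pics/top0.png

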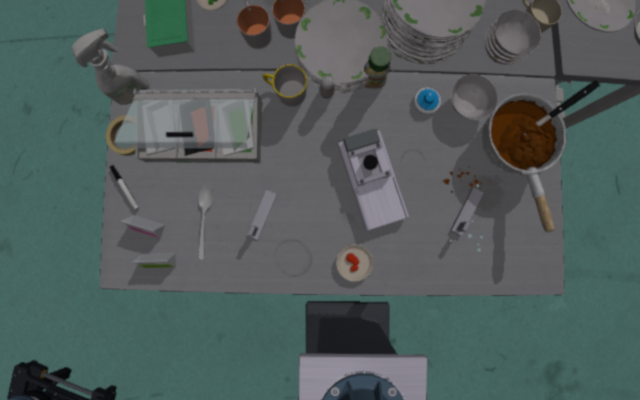

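View pics/scene0.png

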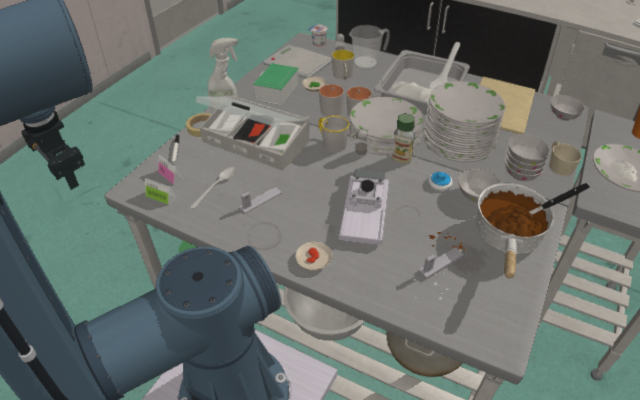

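The top view shows gauges near (262,215) and (466,212), with the slicer around (373,180), its mouth facing the robot and its knob at (371,163). The scene view shows the same gauges at (260,200) and (440,262). I'll enlarge both gauges to tell thin from thick.

Run:
```python
from h import *
s=grab('scene');t=grab('top')
p=s['pixels'][:,:,::-1]
a=cv2.resize(p[175:225,220:300],None,fx=5,fy=5,interpolation=2)
b=cv2.resize(p[240:290,400:480],None,fx=5,fy=5,interpolation=2)
q=t['pixels'][:,:,::-1]
c=cv2.resize(q[120:250,330:420],None,fx=3.8,fy=3.8,interpolation=2)
d=cv2.resize(q[180:250,235:285],None,fx=3.5,fy=3.5,interpolation=2)
e=cv2.resize(q[180:250,445:495],None,fx=3.5,fy=3.5,interpolation=2)
o=np.zeros((500,760,3),np.uint8)
o[:250,:400]=a;o[250:,:400]=b;o[:494,400:742]=c
cv2.imwrite('pics/crop.png',o)
for n,px in(('L tab',(254,236)),('Ltip',(269,194)),('R tab',(460,230)),('Rtip',(476,188))):print(n,onz(t,px,5 if 'tip' in n else 30))
print(onz(t,[(371,163)],76), onz(t,[(350,258)],10),onz(t,[(386,228),(362,228),(409,214)],30))
```

```text
L tab [[446.65854172 271.55154142  30.        ]]
Ltip [[552.79372738 241.13127378   5.        ]]
R tab [[ 467.71477729 -232.36695988   30.        ]]
Rtip [[ 575.62492865 -284.4229526     5.        ]]
[[621.24875945  -7.07584052  76.        ]] [[396.00302065  36.24216198  10.        ]] [[ 470.60265321  -49.5100462    30.        ]
 [ 469.8752761     9.00559679   30.        ]
 [ 505.46868193 -105.95788227   30.        ]]
```

View pics/crop.png

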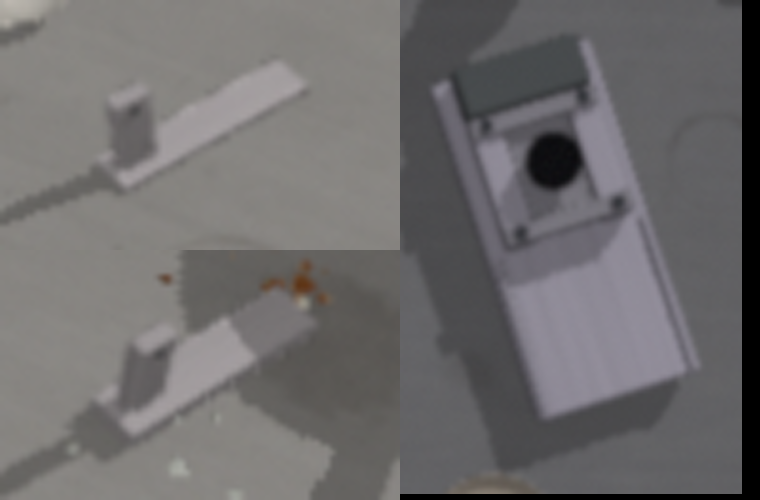

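The left gauge at y≈+271 is the thin one: its blade is clearly thinner in the scene crop. The right one casts a thick edge. I'll move the wrist camera over the thin gauge.

>>> {"op": "arm_command", "data": {"plan": [[[-4,-2.3,0],[0,0,0],0],[[-8,-4.6,0],[0,0,0],0],[[-12,-7,0],[0,0,0],0],[[-16.4,-9.6,0],[0,0,0],0],[[-16.4,-9.6,0],[0,0,0],0]]}}

```text
time: 0.67
ee_pos: [289.4, 414.2, 202.4]
orientation: [0.0, 0.137, 0.991, -0.0]
wrist_force: [0.4, -0.3, -0.5]
finger_gap: 0.997
gripper_force: 0.0
```

>>> {"op": "arm_command", "data": {"plan": [[[-4,-2.3,0],[0,0,0],0],[[-8,-4.6,0],[0,0,0],0],[[-12,-7,0],[0,0,0],0],[[-16.4,-9.6,0],[0,0,0],0],[[-16.4,-9.6,0],[0,0,0],0]]}}

```text
time: 1.08
ee_pos: [421.8, 277.1, 202.7]
orientation: [0.001, 0.138, 0.99, -0.0]
wrist_force: [-0.3, 0.4, 0.3]
finger_gap: 1.004
gripper_force: 0.0
```

Run:
```python
from h import *
im=grab('wrist','pics/w1.png'); print(arm.get_state()['ee_pos'],im['C'])
import pickle; pickle.dump({k:im[k] for k in('C','A','f','cx','cy','k1','pixels')},open('w1.pkl','wb'))
```

```text
[423.67269251 275.40150339 202.67680708] [351.16304505 296.60599595 385.60987861]
```

View pics/w1.png

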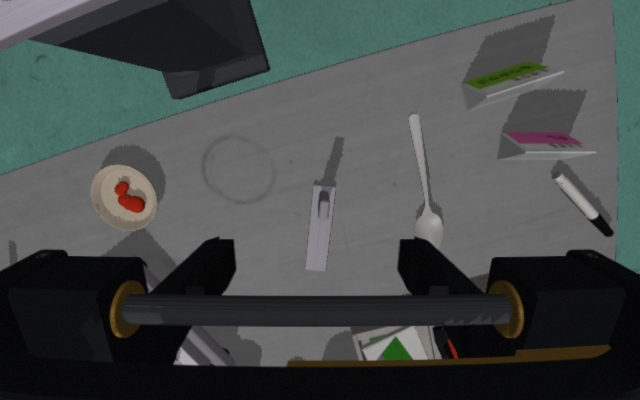

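The wrist view shows the thin gauge between the fingers: blade from (324,186) at the tail to (316,271) at the tip, tab near (324,205). I'll segment it by colour and take a second view, shifted, to get heights.

>>> {"op": "arm_command", "data": {"plan": [[[1.5,3,-1],[0,0,0],0],[[3,6,-2],[0,0,0],0],[[3,6,-2],[0,0,0],0],[[3,6,-2],[0,0,0],0]]}}

```text
time: 1.47
ee_pos: [406.4, 347.1, 222.9]
orientation: [0.0, 0.135, 0.991, 0.0]
wrist_force: [-0.1, -0.1, -0.3]
finger_gap: 0.997
gripper_force: 0.0
```

```bash
cat >> h.py <<'E'
def mask(im,box,t=8):
    p=im['pixels'].astype(int); m=(np.minimum(p[...,0],p[...,2])-p[...,1]>t/2)&(p[...,1]>70)
    m=m.astype(np.uint8)*255; o=np.zeros_like(m); x0,y0,x1,y1=box; o[y0:y1,x0:x1]=m[y0:y1,x0:x1]; return o
def big(m):
    c=max(cv2.findContours(m,cv2.RETR_EXTERNAL,cv2.CHAIN_APPROX_NONE)[0],key=cv2.contourArea); return c
E
python3 - <<'E'
from h import *
import pickle
w1=pickle.load(open('w1.pkl','rb'))
w2=grab('wrist','pics/w2.png'); print(arm.get_state()['ee_pos'])
pickle.dump({k:w2[k] for k in('C','A','f','cx','cy','k1','pixels')},open('w2.pkl','wb'))
p=w1['pixels'].astype(int)
print(p[250,316],p[225,322],p[250,340],p[205,324],p[195,323],p[210,324], p[215,324])
b2=proj(w2,onz(w1,[(316,271),(324,186)],5)); print(b2)
for w,c in((w1,(320,228)),(w2,b2.mean(0).astype(int))):
    x,y=c; o=w['pixels'][y-60:y+60,x-40:x+40,::-1]; cv2.imwrite(f'pics/g{x}.png',cv2.resize(o,None,fx=4,fy=4,interpolation=2))
    m=mask(w,(x-40,y-60,x+40,y+60)); print((m>0).sum())
o=[cv2.resize(w['pixels'][y-60:y+60,x-40:x+40,::-1],None,fx=4.5,fy=4.5,interpolation=2) for w,(x,y) in((w1,(320,228)),(w2,b2.mean(0).astype(int)))]
cv2.imwrite('pics/g.png',np.hstack(o))
E
```

```text
[406.17860503 346.16007925 222.24978872]
[135 131 138] [136 132 139] [108 108 109] [126 123 130] [57 57 58] [128 124 131] [128 125 131]
[[273.9384997  283.82980368]
 [278.02774346 206.02424184]]
36
34
```

View pics/g.png

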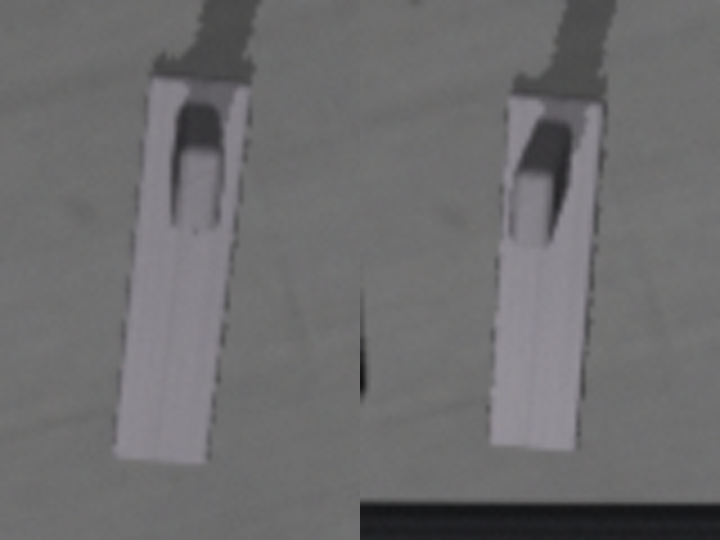

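The crops show the blade and tab-top outlines clearly: w1 tab top centre at crop (198,190), blade end mids at (161,460) and (200,81). In w2 they sit at (172,208), (172.5,447) and (197.5,98). I'll triangulate these.

Run:
```python
from h import *
import pickle
w1=pickle.load(open('w1.pkl','rb'));w2=pickle.load(open('w2.pkl','rb'))
f=lambda o,p:(np.array(p)+.5)/4.5-.5+np.array(o)
P={'tabtop':((198,190),(172,208)),'tip':((161,460.5),(172.5,447)),'tail':((200,81),(197.5,98))}
for n,(a,b) in P.items():
    a=f((280,168),a);b=f((235,184),b); z=53 if n=='tabtop' else 5
    print(n,tri([(w1,a),(w2,b)]),onz(w1,a,z)[0],onz(w2,b,z)[0])
```

```text
tabtop [460.58659728 274.42377329  51.24405183] [460.16385366 274.55444491  53.        ] [459.81538887 274.87231177  53.        ]
tip [557.7639087  236.73052526   8.66485275] [559.79402999 236.14804197   5.        ] [559.79107395 235.53806493   5.        ]
tail [444.97184298 280.57175178   0.71600583] [443.9870319 280.7581156   5.       ] [443.75717023 281.47113278   5.        ]
```

>>> {"op": "arm_command", "data": {"plan": [[[-3.5,-2.7,3],[0,0,0.05],0],[[-7.1,-5.5,6],[0,0,0.1],0],[[-7.1,-5.5,10],[0,0,0.1],0],[[-7.1,-5.5,14],[0,0,0.1],0],[[-7.1,-5.5,14],[0,0,0.1],0]]}}

```text
time: 1.93
ee_pos: [456.7, 270.1, 76.4]
orientation: [-0.004, 0.187, 0.982, -0.002]
wrist_force: [-1.6, -0.3, -0.5]
finger_gap: 0.996
gripper_force: 0.0
```

```bash
cat >> h.py <<'E'
def go(P,hd):
    s=arm.get_state(); M=rot(s['orientation']); d=M.T@(np.array(P)-s['ee_pos'])/10
    h=np.degrees(np.arctan2(-M[1,0],-M[0,0])); print('pos',s['ee_pos'].round(1),'heading',h.round(2),'tilt',M[:,2].round(4),'F',s['wrist_force'].round(1),'t',s['time'])
    print('tool shift cm',d.round(2),'rz',np.radians(-(hd-h)).round(4))
E
python3 - <<'E'
from h import *
go((460.3,274.6,20),-21.2)
w=grab('wrist','pics/w3.png')
E
```

```text
pos [456.7 270.1  76.4] heading -21.58 tilt [-0.0084 -0.0033 -1.    ] F [-1.6 -0.3 -0.5] t 1.9333
tool shift cm [-0.21  0.58  5.64] rz -0.0067
```

View pics/w3.png

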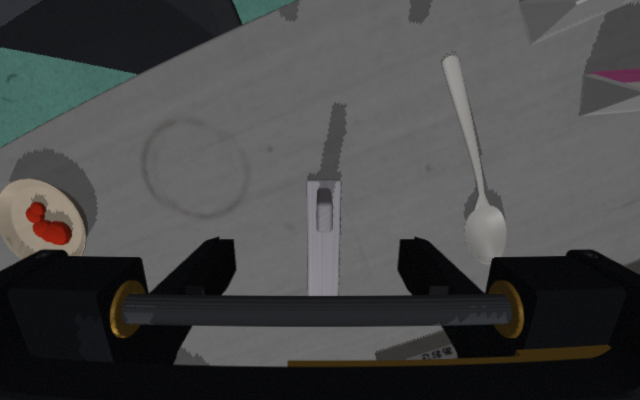

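The wrist picture shows the tab at (324,210) centred between the fingers and the blade running straight down the image, so the heading is right. I'll let the arm settle, then descend.

>>> {"op": "arm_command", "data": {"plan": [[[0,0,0],[0,0,0],0],[[0,0,0],[0,0,0],0],[[0,0,0],[0,0,0],0]]}}

```text
time: 2.23
ee_pos: [461.5, 274.2, 84.5]
orientation: [0.001, 0.186, 0.983, 0.001]
wrist_force: [0.4, 0.4, 0.4]
finger_gap: 1.001
gripper_force: 0.0
```

Run:
```python
from h import *
go((460.3,274.6,20),-21.2)
w=grab('wrist')
print(proj(w,[(460.3,274.6,53)]))
```

```text
pos [461.5 274.2  84.5] heading -21.4 tilt [ 0.0031  0.001  -1.    ] F [0.4 0.4 0.4] t 2.2333
tool shift cm [ 0.14 -0.02  6.45] rz -0.0036
[[316.61097722 210.45387103]]
```

>>> {"op": "arm_command", "data": {"plan": [[[0.1,0,2.5],[0,0,0],0],[[0.1,0,5],[0,0,0],0],[[0.1,0,6.4],[0,0,0],0],[[0.1,0,6.4],[0,0,0],0],[[0.1,0,6.4],[0,0,0],0]]}}

```text
time: 2.7
ee_pos: [459.5, 274.5, 19.3]
orientation: [0.0, 0.186, 0.983, 0.0]
wrist_force: [-0.2, 0.8, 0.2]
finger_gap: 1.004
gripper_force: 0.0
```

>>> {"op": "arm_command", "data": {"plan": [[[0,0,0],[0,0,0],0.5],[[0,0,0],[0,0,0],0.9],[[0,0,0],[0,0,0],0.95],[[0,0,0],[0,0,0],1],[[0,0,0],[0,0,0],1]]}}

```text
time: 3.12
ee_pos: [459.7, 274.3, 19.2]
orientation: [0.001, 0.186, 0.983, 0.0]
wrist_force: [0.3, -0.6, -0.3]
finger_gap: 0.649
gripper_force: 0.0
```

>>> {"op": "arm_command", "data": {"plan": [[[0,0,0],[0,0,0],1],[[0,0,0],[0,0,0],1],[[0,0,0],[0,0,0],1],[[0,0,0],[0,0,0],1],[[0,0,0],[0,0,0],1]]}}

```text
time: 3.53
ee_pos: [459.2, 274.1, 18.4]
orientation: [-0.0, 0.186, 0.983, -0.0]
wrist_force: [-0.1, -0.5, 0.2]
finger_gap: 0.27
gripper_force: 0.0
```

>>> {"op": "arm_command", "data": {"plan": [[[0,0,0],[0,0,0],1],[[0,0,0],[0,0,0],1],[[0,0,0],[0,0,0],1],[[0,0,0],[0,0,0],1],[[0,0,0],[0,0,0],1]]}}

```text
time: 3.95
ee_pos: [459.2, 274.2, 18.5]
orientation: [-0.0, 0.186, 0.983, -0.0]
wrist_force: [0.6, 0.1, 0.8]
finger_gap: 0.004
gripper_force: 0.0
```

>>> {"op": "arm_command", "data": {"plan": [[[0,0,-2],[0,0,0],1],[[0,0,-5],[0,0,0],1],[[0,0,-9],[0,0,0],1],[[0,0,-12],[0,0,0],1],[[0,0,-12],[0,0,0],1]]}}

```text
time: 4.37
ee_pos: [463.5, 275.7, 145.6]
orientation: [0.005, 0.186, 0.983, 0.003]
wrist_force: [1.4, 0.6, 0.4]
finger_gap: 0.006
gripper_force: 0.0
```

>>> {"op": "arm_command", "data": {"plan": [[[7,0,0],[0,0,0],1],[[7,0,0],[0,0,0],1],[[7,0,0],[0,0,0],1],[[7,0,0],[0,0,0],1]]}}

```text
time: 4.7
ee_pos: [393.0, 300.1, 138.3]
orientation: [-0.0, 0.185, 0.983, -0.0]
wrist_force: [0.5, -0.2, 1.0]
finger_gap: 0.003
gripper_force: 0.0
```

Run:
```python
from h import *
import pickle
print(arm.get_state()['ee_pos'],arm.get_state()['finger_gap'],arm.get_state()['gripper_force'])
w=grab('wrist');t=grab('top');s=grab('scene')
for n,i in(('w',w),('t',t),('s',s)): pickle.dump({k:i[k] for k in('C','A','f','cx','cy','k1','pixels')},open(n+'4.pkl','wb'))
a=cv2.resize(t['pixels'][115:265,320:430],None,fx=3.7,fy=3.7,interpolation=2)
b=cv2.resize(s['pixels'][160:260,320:410],None,fx=4.3,fy=4.3,interpolation=2)
o=np.zeros((560,800,3),np.uint8);o[:a.shape[0],:a.shape[1]]=a;o[:b.shape[0],410:410+b.shape[1]]=b
cv2.imwrite('pics/sl.png',o[:,:,::-1])
```

```text
[392.95372926 300.09318249 138.25917117] 0.0028517341628989195 0.0
```

View pics/sl.png

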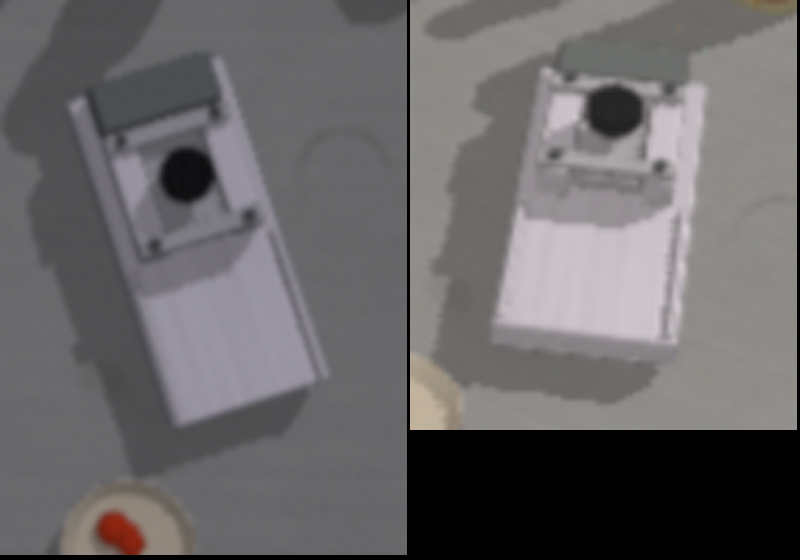

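The slicer shows clearly here: knob at top-crop (187,175), infeed end corners (178,425) and (327,377). But the gripper closed fully (gap 0.004), so the grasp missed. I'll look again with one composite picture.

Run:
```python
from h import *
import pickle
w,t,s=[pickle.load(open(n+'4.pkl','rb')) for n in 'wts']
o=np.zeros((600,800,3),np.uint8)
o[:400,:640]=w['pixels']
o[400:600,0:300]=cv2.resize(t['pixels'][185:245,230:320],(300,200),interpolation=2)
o[400:600,310:610]=cv2.resize(s['pixels'][170:230,220:310],(300,200),interpolation=2)
cv2.imwrite('pics/c4.png',o[:,:,::-1])
w1=pickle.load(open('w1.pkl','rb'))
print('tcp px',proj(w,[(392.95,300.09,138.26)]), 'grasp px', proj(w,[(392.95,300.09,157)]))
print('pred tab top,tip,tail in w4', proj(w,[(460.3,274.6,53),(559.8,236,5),(444,281,5)]))
print('in top', proj(t,[(460.3,274.6,53),(559.8,236,5),(444,281,5)]),'scene',proj(s,[(460.3,274.6,53),(559.8,236,5),(444,281,5)]))
```

```text
tcp px [[316.89043399 227.60981651]] grasp px [[316.95211979 239.32853934]]
pred tab top,tip,tail in w4 [[317.36845501 263.15708652]
 [317.24881827 320.38278972]
 [317.28152434 228.74196372]]
in top [[251.11021492 230.17419482]
 [271.10135336 191.26158629]
 [252.0505155  237.06567676]] scene [[245.42786499 192.62792056]
 [278.46753963 188.01603442]
 [242.06692858 208.38315051]]
```

View pics/c4.png

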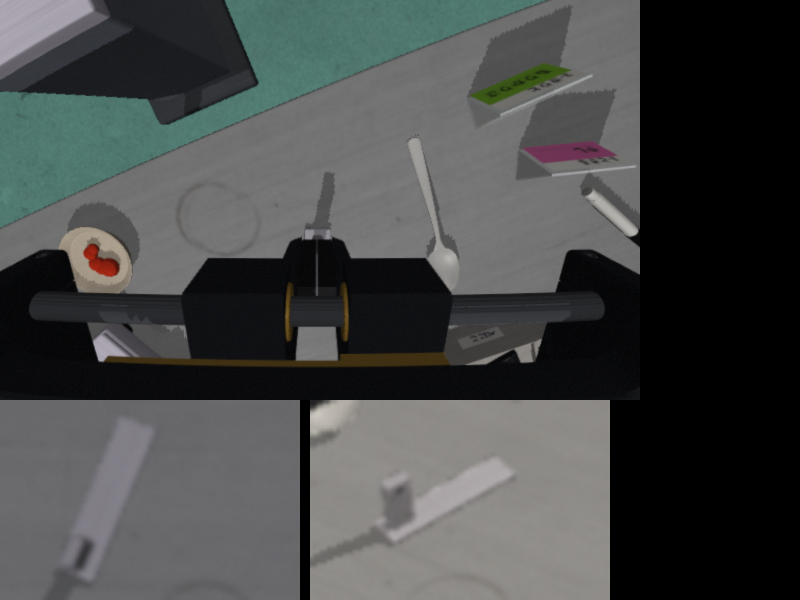

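The gauge hasn't moved, and all three cameras agree on where it is: the tail is at wrist (317,230), as predicted. The visible fingertips end near row 238 rather than 227, so the real fingertips look about 20–30 mm higher than the reported TCP, and they closed above the tab. I'll go back and come down lower with the fingers open, watching the force to find the table.

>>> {"op": "arm_command", "data": {"plan": [[[-2,0,0],[0,0,0],0],[[-4,0,0],[0,0,0],0],[[-7.2,0,0],[0,0,0],0],[[-7.2,0,0],[0,0,0],0],[[-7.2,0,0],[0,0,0],0]]}}

```text
time: 5.27
ee_pos: [462.9, 272.2, 138.2]
orientation: [-0.0, 0.187, 0.982, -0.0]
wrist_force: [-0.2, -0.5, 0.1]
finger_gap: 0.357
gripper_force: 0.0
```

>>> {"op": "arm_command", "data": {"plan": [[[0,0,0],[0,0,0],0],[[0,0,0],[0,0,0],0],[[0,0,0],[0,0,0],0],[[0,0,0],[0,0,0],0],[[0,0,0],[0,0,0],0]]}}

```text
time: 5.68
ee_pos: [460.7, 273.8, 138.6]
orientation: [0.0, 0.185, 0.983, 0.0]
wrist_force: [-0.4, 0.2, -0.2]
finger_gap: 0.737
gripper_force: 0.0
```

>>> {"op": "arm_command", "data": {"plan": [[[0,0,3],[0,0,0],0],[[0,0,6],[0,0,0],0],[[0,0,9],[0,0,0],0],[[0,0,11.5],[0,0,0],0],[[0,0,11.5],[0,0,0],0]]}}

```text
time: 6.1
ee_pos: [456.7, 272.2, 18.7]
orientation: [-0.004, 0.186, 0.983, -0.002]
wrist_force: [-1.8, -0.5, -0.8]
finger_gap: 0.999
gripper_force: 0.0
```

Run:
```python
from h import *
go((460.3,274.6,20),-21.2)
```

```text
pos [456.7 272.2  18.7] heading -21.4 tilt [-0.0086 -0.0028 -1.    ] F [-1.8 -0.5 -0.8] t 6.1
tool shift cm [-0.25  0.36 -0.13] rz -0.0035
```

Now slow descending steps.

>>> {"op": "arm_command", "data": {"plan": [[[0,0,0.3],[0,0,0],0],[[0,0,0.6],[0,0,0],0],[[0,0,0.8],[0,0,0],0],[[0,0,0.8],[0,0,0],0]]}}

```text
time: 6.43
ee_pos: [462.1, 273.8, 16.8]
orientation: [0.001, 0.186, 0.983, 0.001]
wrist_force: [-0.4, -0.0, 0.1]
finger_gap: 1.004
gripper_force: 0.0
```

>>> {"op": "arm_command", "data": {"plan": [[[0,0,0.2],[0,0,0],0],[[0,0,0.4],[0,0,0],0],[[0,0,0.5],[0,0,0],0],[[0,0,0.5],[0,0,0],0]]}}

```text
time: 6.77
ee_pos: [461.0, 273.4, 10.5]
orientation: [-0.0, 0.186, 0.983, -0.0]
wrist_force: [0.6, 0.2, -0.2]
finger_gap: 0.999
gripper_force: 0.0
```

>>> {"op": "arm_command", "data": {"plan": [[[0,0,0.2],[0,0,0],0],[[0,0,0.4],[0,0,0],0],[[0,0,0.6],[0,0,0],0],[[0,0,0.6],[0,0,0],0]]}}

```text
time: 7.1
ee_pos: [460.7, 273.3, 4.0]
orientation: [-0.0, 0.186, 0.983, -0.0]
wrist_force: [-0.1, -0.5, 0.1]
finger_gap: 0.997
gripper_force: 0.0
```

>>> {"op": "arm_command", "data": {"plan": [[[0,0,0.2],[0,0,0],0],[[0,0,0.3],[0,0,0],0],[[0,0,0.4],[0,0,0],0],[[0,0,0.4],[0,0,0],0],[[0,0,0.4],[0,0,0],0]]}}

```text
time: 7.52
ee_pos: [461.0, 273.4, 0.5]
orientation: [-0.0, 0.186, 0.983, -0.0]
wrist_force: [0.8, 0.0, -0.2]
finger_gap: 1.003
gripper_force: 0.0
```

>>> {"op": "arm_command", "data": {"plan": [[[0,0,0.1],[0,0,0],0],[[0,0,0.2],[0,0,0],0],[[0,0,0.3],[0,0,0],0],[[0,0,0.3],[0,0,0],0],[[0,0,0.3],[0,0,0],0]]}}

```text
time: 7.93
ee_pos: [461.0, 273.4, -2.6]
orientation: [-0.0, 0.186, 0.983, -0.0]
wrist_force: [-0.6, 0.5, -0.1]
finger_gap: 0.998
gripper_force: 0.0
```

At a reported TCP z of −2.6 there is still no contact, so the fingertips really are well above the reported TCP. I'll go 6 mm lower and close.

>>> {"op": "arm_command", "data": {"plan": [[[0,0,0.2],[0,0,0],0],[[0,0,0.4],[0,0,0],0],[[0,0,0.6],[0,0,0],0],[[0,0,0.6],[0,0,0],0]]}}

```text
time: 8.27
ee_pos: [460.7, 273.3, -9.0]
orientation: [-0.0, 0.186, 0.983, -0.0]
wrist_force: [-0.2, -0.2, -0.1]
finger_gap: 1.001
gripper_force: 0.0
```

>>> {"op": "arm_command", "data": {"plan": [[[0,0,0],[0,0,0],1],[[0,0,0],[0,0,0],1],[[0,0,0],[0,0,0],1],[[0,0,0],[0,0,0],1],[[0,0,0],[0,0,0],1]]}}

```text
time: 8.68
ee_pos: [461.1, 273.4, -8.4]
orientation: [0.0, 0.186, 0.983, 0.0]
wrist_force: [0.6, 0.2, -0.2]
finger_gap: 0.644
gripper_force: 0.0
```

>>> {"op": "arm_command", "data": {"plan": [[[0,0,0],[0,0,0],1],[[0,0,0],[0,0,0],1],[[0,0,0],[0,0,0],1],[[0,0,0],[0,0,0],1],[[0,0,0],[0,0,0],1]]}}

```text
time: 9.1
ee_pos: [461.1, 273.4, -8.5]
orientation: [0.0, 0.186, 0.983, 0.0]
wrist_force: [-0.5, 0.4, 0.2]
finger_gap: 0.269
gripper_force: 0.0
```

>>> {"op": "arm_command", "data": {"plan": [[[0,0,0],[0,0,0],1],[[0,0,0],[0,0,0],1],[[0,0,0],[0,0,0],1],[[0,0,0],[0,0,0],1]]}}

```text
time: 9.43
ee_pos: [461.1, 273.5, -8.5]
orientation: [-0.0, 0.186, 0.983, 0.0]
wrist_force: [-0.4, -0.5, -0.7]
finger_gap: 0.133
gripper_force: 30.0
```

Gripped: gap 0.133, or 11.7 mm, at 30 N. I'll lift it and work out the slicer's pose from the bolts, knob and edges in the top and scene views.

>>> {"op": "arm_command", "data": {"plan": [[[0,0,-1],[0,0,0],1],[[0,0,-3],[0,0,0],1],[[0,0,-6],[0,0,0],1],[[0,0,-9],[0,0,0],1],[[0,0,-9],[0,0,0],1]]}}

```text
time: 9.85
ee_pos: [464.9, 274.8, 87.8]
orientation: [0.004, 0.186, 0.983, 0.002]
wrist_force: [1.6, -0.1, -0.9]
finger_gap: 0.137
gripper_force: 30.0
```

Run:
```python
from h import *
import pickle
t,s=[pickle.load(open(n+'4.pkl','rb')) for n in 'ts']
T=lambda p:(np.array(p)+.5)/3.7-.5+[320,115]
S=lambda p:(np.array(p)-[410,0]+.5)/4.3-.5+[320,160]
B={'fl':((155,244),(555,154)),'fr':((249,215),(661,166)),'rl':((122,142),(570,77)),'rr':((215,113),(670,89))}
Q={}
for n,(a,b) in B.items():
    Q[n]=onz(t,T(a),58)[0]; print(n,tri([(t,T(a)),(s,S(b))]).round(1),Q[n].round(1),onz(s,S(b),58)[0].round(1))
hd=lambda v:np.degrees(np.arctan2(v[1],v[0]))
print('heading',hd(Q['rl']-Q['fl']),hd(Q['rr']-Q['fr']),hd(Q['fl']-Q['fr'])-90,hd(Q['rl']-Q['rr'])-90)
# knob blob
for n,i,box in(('t',t,(355,150,385,180)),('s',s,(355,170,380,195))):
    x0,y0,x1,y1=box; m=(i['pixels'][y0:y1,x0:x1].astype(int).sum(2)<110).astype(np.uint8)
    c=max(cv2.findContours(m,0,1)[0],key=cv2.contourArea); e=cv2.fitEllipse(c); print(n,e[0][0]+x0,e[0][1]+y0,e[1:],onz(i,(e[0][0]+x0,e[0][1]+y0),76)[0])
# infeed deck corners, rear corners and right edge
for p in((178,425),(310,383),(327,377)): print('corner',p,onz(t,T(p),30)[0].round(1))
for p in((495,338),(676,348)): print('scene corner',onz(s,S(p),30)[0].round(1))
for a,b in(((72,103),(178,425)),((217,57),(327,377))):
    A,Bq=onz(t,T(a),30)[0],onz(t,T(b),30)[0]; print('edge',hd(A-Bq),A,Bq)
```

```text
fl [582.   13.7  55.8] [581.9  13.4  58. ] [579.5  13.2  58. ]
fr [602.2 -47.7  55.7] [601.8 -47.4  58. ] [599.9 -48.5  58. ]
rl [648.4  35.3  57.8] [648.5  35.1  58. ] [647.9  35.4  58. ]
rr [668.7 -25.2  56.7] [668.7 -25.4  58. ] [667.1 -25.4  58. ]
heading 18.062619708771116 18.201129951402052 18.072635625041144 18.45381068999862
t 370.0335645675659 161.90554809570312 ((12.248869895935059, 13.041004180908203), 49.61016845703125) [623.82292616  -4.79790956  76.        ]
s 366.7176322937012 188.0596466064453 ((3.030015230178833, 7.467476844787598), 94.41474151611328) [603.63363979 -13.38817769  76.        ]
corner (178, 425) [466.4  -5.   30. ]
corner (310, 383) [495.1 -92.2  30. ]
corner (327, 377) [ 499.3 -103.5   30. ]
scene corner [450.8 -11.2  30. ]
scene corner [ 492.4 -107.2   30. ]
edge 18.52677223828035 [680.87420237  66.87209959  30.        ] [466.40912827  -4.99835868  30.        ]
edge 18.752028489572428 [714.10836578 -30.56490953  30.        ] [ 499.25111289 -103.50760246   30.        ]
```

The slicer heading is about 18.2°, its mouth is at about (583.5, −19), and the bar tops triangulate at about 57 mm (text: 58), so the estimates agree. I'll carry the gauge to a point in front of the mouth.

>>> {"op": "arm_command", "data": {"plan": [[[-1.2,-3,0],[0,0,-0.07],1],[[-2.5,-6,0],[0,0,-0.14],1],[[-4,-9.5,0],[0,0,-0.22],1],[[-5.2,-12.5,0],[0,0,-0.3],1],[[-6.4,-15.2,0],[0,0,-0.37],1]]}}

```text
time: 10.27
ee_pos: [463.9, 106.9, 80.9]
orientation: [-0.001, -0.0, 1.0, -0.0]
wrist_force: [0.5, 0.3, -1.8]
finger_gap: 0.138
gripper_force: 30.0
```

>>> {"op": "arm_command", "data": {"plan": [[[0,0,0],[0,0,0],1],[[0,0,0],[0,0,0],1]]}}

```text
time: 10.43
ee_pos: [464.7, 107.3, 81.1]
orientation: [-0.001, 0.004, 1.0, 0.0]
wrist_force: [-0.6, -0.4, -3.0]
finger_gap: 0.134
gripper_force: 30.0
```

Run:
```python
from h import *
go((468.5,-56.8,65),18.2)
```

```text
pos [464.7 107.3  81.1] heading -0.45 tilt [-1.e-03  1.e-04 -1.e+00] F [-0.6 -0.4 -3. ] t 10.4333
tool shift cm [ -0.51 -16.41   1.61] rz -0.3255
```

>>> {"op": "arm_command", "data": {"plan": [[[-0.1,-3.3,0],[0,0,-0.07],1],[[-0.2,-6.6,0],[0,0,-0.14],1],[[-0.3,-10,0],[0,0,-0.2],1],[[-0.4,-13.5,0],[0,0,-0.27],1],[[-0.5,-16.4,0],[0,0,-0.326],1]]}}

```text
time: 10.85
ee_pos: [469.4, -56.0, 81.3]
orientation: [-0.0, -0.162, 0.987, 0.0]
wrist_force: [0.2, 0.3, -2.4]
finger_gap: 0.137
gripper_force: 30.0
```

>>> {"op": "arm_command", "data": {"plan": [[[0,0,0.8],[0,0,0],1],[[0,0,1.6],[0,0,0],1],[[0,0,1.6],[0,0,0],1],[[0,0,1.6],[0,0,0],1],[[0,0,1.6],[0,0,0],1]]}}

```text
time: 11.27
ee_pos: [469.2, -53.8, 65.1]
orientation: [-0.0, -0.161, 0.987, 0.0]
wrist_force: [-0.4, -0.3, -2.3]
finger_gap: 0.135
gripper_force: 30.0
```

Run:
```python
from h import *
go((468.5,-56.8,23),18.2)
t=grab('top');s=grab('scene')
o=np.zeros((560,800,3),np.uint8)
a=cv2.resize(t['pixels'][115:265,320:430],None,fx=3.7,fy=3.7,interpolation=2)
b=cv2.resize(s['pixels'][160:260,320:410],None,fx=4.3,fy=4.3,interpolation=2)
o[:a.shape[0],:a.shape[1]]=a;o[:b.shape[0],410:410+b.shape[1]]=b
cv2.imwrite('pics/al.png',o[:,:,::-1])
u=np.array([.950,.3123,0]);v=np.array([-.3123,.95,0]);m=np.array([583.5,-19,30])
for n,P in(('mouth',m),('mouthL',m+22*v),('mouthR',m-22*v)): print(n,proj(t,P)[0],(proj(t,P)[0]-[320,115])*3.7,(proj(s,P)[0]-[320,160])*4.3+[410,0])
z=arm.get_state()['ee_pos']; print((z-m)@u,(z-m)@v)
tip=z+106*u; tip[2]=z[2]+8.5+5
for k in(-15,15): print('pred tip corner',(proj(t,tip+k*v)[0]-[320,115])*3.7,(proj(s,tip+k*v)[0]-[320,160])*4.3+[410,0])
```

```text
pos [469.2 -53.8  65.1] heading 18.55 tilt [-1.1e-03  7.0e-04 -1.0e+00] F [-0.4 -0.3 -2.3] t 11.2667
tool shift cm [ 0.16 -0.26  4.21] rz 0.0061
mouth [373.64763257 181.82872458] [198.49624052 247.26628096] [601.63304945 198.0269571 ]
mouthL [365.14329908 184.47891514] [167.0302066  257.07198602] [566.21425075 193.88605264]
mouthR [382.12857991 179.18667787] [229.87574568 237.49070812] [637.15490369 202.1783182 ]
-119.14993124132026 1.9221807450673447
pred tip corner [234.22315671 249.57995997] [625.09861731 157.21279207]
pred tip corner [189.03358027 263.6802261 ] [575.13045257 151.47397693]
```

View pics/al.png

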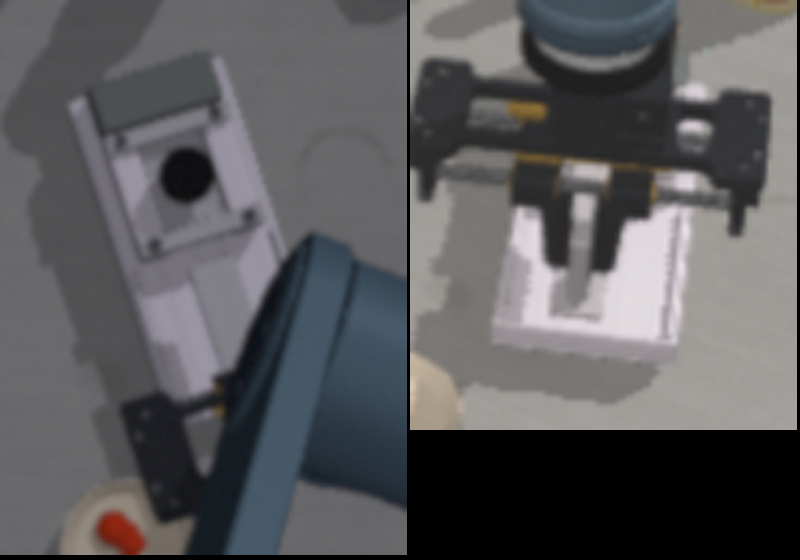

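The blade is held straight over the infeed deck, its left tip corner at top-crop (192,268) against a predicted (189,264), so the alignment is within 2 mm. I'll lower it to the deck.

>>> {"op": "arm_command", "data": {"plan": [[[0,-0.1,1.3],[0,0,0.006],1],[[0,-0.1,2.6],[0,0,0.006],1],[[0,-0.1,3.8],[0,0,0.006],1],[[0,-0.1,4.1],[0,0,0.006],1],[[0,-0.1,4.1],[0,0,0.006],1]]}}

```text
time: 11.78
ee_pos: [469.2, -55.7, 23.9]
orientation: [-0.001, -0.158, 0.987, 0.0]
wrist_force: [-0.2, -0.5, -3.1]
finger_gap: 0.129
gripper_force: 30.0
```

>>> {"op": "arm_command", "data": {"plan": [[[0,0,0.1],[0,0,0],1],[[0,0,0.1],[0,0,0],1],[[0,0,0.1],[0,0,0],1],[[0,0,0.1],[0,0,0],1]]}}

```text
time: 12.12
ee_pos: [470.3, -56.6, 24.1]
orientation: [0.0, -0.157, 0.988, -0.0]
wrist_force: [-0.6, 0.3, -2.8]
finger_gap: 0.132
gripper_force: 30.0
```

>>> {"op": "arm_command", "data": {"plan": [[[0,0,0.1],[0,0,0],1],[[0,0,0.1],[0,0,0],1],[[0,0,0.1],[0,0,0],1],[[0,0,0.1],[0,0,0],1]]}}

```text
time: 12.45
ee_pos: [469.9, -56.4, 22.6]
orientation: [0.0, -0.157, 0.988, -0.0]
wrist_force: [0.3, -1.1, -2.4]
finger_gap: 0.136
gripper_force: 30.0
```

>>> {"op": "arm_command", "data": {"plan": [[[0,0,0.1],[0,0,0],1],[[0,0,0.1],[0,0,0],1],[[0,0,0.1],[0,0,0],1],[[0,0,0.1],[0,0,0],1]]}}

```text
time: 12.78
ee_pos: [470.0, -56.4, 21.6]
orientation: [0.0, -0.157, 0.988, -0.0]
wrist_force: [0.6, 0.3, -3.1]
finger_gap: 0.129
gripper_force: 30.0
```

>>> {"op": "arm_command", "data": {"plan": [[[0,0,0.05],[0,0,0],1],[[0,0,0.05],[0,0,0],1],[[0,0,0.05],[0,0,0],1],[[0,0,0.05],[0,0,0],1]]}}

```text
time: 13.12
ee_pos: [470.0, -56.5, 21.5]
orientation: [0.0, -0.157, 0.988, -0.0]
wrist_force: [-2.1, 0.7, 5.7]
finger_gap: 0.135
gripper_force: 30.0
```

Deck contact came at TCP z = 21.5, exactly as predicted. I'll back off slightly and slide in.

>>> {"op": "arm_command", "data": {"plan": [[[0,0,-0.09],[0,0,0],1],[[-0.7,0,-0.09],[0,0,0],1],[[-1.4,0,-0.09],[0,0,0],1],[[-2,0,-0.09],[0,0,0],1],[[-2,0,-0.09],[0,0,0],1]]}}

```text
time: 13.53
ee_pos: [490.4, -50.0, 22.0]
orientation: [0.001, -0.158, 0.987, -0.0]
wrist_force: [-0.7, -0.1, -2.1]
finger_gap: 0.135
gripper_force: 30.0
```

>>> {"op": "arm_command", "data": {"plan": [[[-0.6,0,0],[0,0,0],1],[[-1.2,0,0],[0,0,0],1],[[-1.8,0,0],[0,0,0],1],[[-2.4,0,0],[0,0,0],1],[[-2.4,0,0],[0,0,0],1]]}}

```text
time: 13.95
ee_pos: [513.0, -42.5, 22.0]
orientation: [0.001, -0.158, 0.987, -0.0]
wrist_force: [0.2, 0.2, -3.1]
finger_gap: 0.132
gripper_force: 30.0
```

```bash
cat > st.py <<'E'
from h import *
s=arm.get_state();u=np.array([.950,.3123,0]);v=np.array([-.3123,.95,0]);z=s['ee_pos'];m=np.array([583.5,-19,30])
go(m+u*(-70)+[0,0,-8],18.2); print('x',(z-m)@u,'y',(z-m)@v,'tip x~',(z-m)@u+106,'Fx',s['wrist_force']@u,'Fy',s['wrist_force']@v)
E
python3 st.py
```

```text
pos [513.  -42.5  22. ] heading 18.14 tilt [ 1.1e-03 -1.0e-04 -1.0e+00] F [ 0.2  0.2 -3.1] t 13.95
tool shift cm [-0.43  0.03  0.  ] rz -0.0011
x -74.30473105550156 y -0.3197562778894845 tip x~ 31.695268944498437 Fx 0.21538719986222976 Fy 0.15780014154131722
```

>>> {"op": "arm_command", "data": {"plan": [[[-0.1,0,0],[0,0,0],1],[[-0.2,0,0],[0,0,0],1],[[-0.2,0,0],[0,0,0],1]]}}

```text
time: 14.2
ee_pos: [513.5, -42.1, 21.9]
orientation: [-0.0, -0.157, 0.988, 0.0]
wrist_force: [0.0, -0.4, -3.7]
finger_gap: 0.131
gripper_force: 30.0
```

>>> {"op": "arm_command", "data": {"plan": [[[-0.1,0,0],[0,0,0],1],[[-0.2,0,0],[0,0,0],1],[[-0.2,0,0],[0,0,0],1]]}}

```text
time: 14.45
ee_pos: [515.6, -41.5, 22.0]
orientation: [0.0, -0.157, 0.988, -0.0]
wrist_force: [-0.2, 0.2, -2.3]
finger_gap: 0.136
gripper_force: 30.0
```

>>> {"op": "arm_command", "data": {"plan": [[[-0.1,0,0],[0,0,0],1],[[-0.15,0,0],[0,0,0],1],[[-0.15,0,0],[0,0,0],1]]}}

```text
time: 14.7
ee_pos: [517.0, -41.0, 22.0]
orientation: [0.0, -0.157, 0.988, -0.0]
wrist_force: [0.5, 0.6, -2.3]
finger_gap: 0.129
gripper_force: 30.0
```

>>> {"op": "arm_command", "data": {"plan": [[[-0.1,0,0],[0,0,0],1],[[-0.15,0,0],[0,0,0],1],[[-0.15,0,0],[0,0,0],1]]}}

```text
time: 14.95
ee_pos: [518.5, -40.6, 21.9]
orientation: [0.0, -0.157, 0.988, -0.0]
wrist_force: [-0.1, -0.5, -2.0]
finger_gap: 0.134
gripper_force: 30.0
```

>>> {"op": "arm_command", "data": {"plan": [[[-0.1,0,0],[0,0,0],1],[[-0.15,0,0],[0,0,0],1],[[-0.15,0,0],[0,0,0],1]]}}

```text
time: 15.2
ee_pos: [519.9, -40.1, 21.9]
orientation: [0.0, -0.157, 0.988, -0.0]
wrist_force: [-0.3, 0.7, -2.1]
finger_gap: 0.131
gripper_force: 30.0
```

>>> {"op": "arm_command", "data": {"plan": [[[-0.1,0,0],[0,0,0],1],[[-0.15,0,0],[0,0,0],1],[[-0.15,0,0],[0,0,0],1]]}}

```text
time: 15.45
ee_pos: [521.3, -39.6, 22.0]
orientation: [0.0, -0.157, 0.988, -0.0]
wrist_force: [0.1, 0.7, -2.3]
finger_gap: 0.131
gripper_force: 30.0
```

>>> {"op": "arm_command", "data": {"plan": [[[-0.1,0,0],[0,0,0],1],[[-0.15,0,0],[0,0,0],1],[[-0.15,0,0],[0,0,0],1]]}}

```text
time: 15.7
ee_pos: [522.7, -39.2, 21.9]
orientation: [0.0, -0.157, 0.988, -0.0]
wrist_force: [-0.3, -0.1, -3.1]
finger_gap: 0.135
gripper_force: 30.0
```

>>> {"op": "arm_command", "data": {"plan": [[[-0.1,0,0],[0,0,0],1],[[-0.15,0,0],[0,0,0],1],[[-0.15,0,0],[0,0,0],1]]}}

```text
time: 15.95
ee_pos: [524.2, -38.7, 21.9]
orientation: [0.0, -0.157, 0.988, -0.0]
wrist_force: [-0.2, 0.1, -2.6]
finger_gap: 0.135
gripper_force: 30.0
```

>>> {"op": "arm_command", "data": {"plan": [[[-0.1,0,0],[0,0,0],1],[[-0.15,0,0],[0,0,0],1],[[-0.15,0,0],[0,0,0],1]]}}

```text
time: 16.2
ee_pos: [525.6, -38.2, 21.9]
orientation: [0.0, -0.157, 0.988, -0.0]
wrist_force: [-0.1, 0.5, -3.0]
finger_gap: 0.13
gripper_force: 30.0
```

>>> {"op": "arm_command", "data": {"plan": [[[-0.1,0,0],[0,0,0],1],[[-0.15,0,0],[0,0,0],1],[[-0.15,0,0],[0,0,0],1]]}}

```text
time: 16.45
ee_pos: [527.0, -37.7, 22.0]
orientation: [0.0, -0.157, 0.988, -0.0]
wrist_force: [0.0, 0.3, -3.5]
finger_gap: 0.132
gripper_force: 30.0
```

>>> {"op": "arm_command", "data": {"plan": [[[-0.1,0,0],[0,0,0],1],[[-0.15,0,0],[0,0,0],1],[[-0.15,0,0],[0,0,0],1]]}}

```text
time: 16.7
ee_pos: [528.4, -37.3, 21.9]
orientation: [0.0, -0.157, 0.988, -0.0]
wrist_force: [-0.4, 0.9, -2.5]
finger_gap: 0.134
gripper_force: 30.0
```

>>> {"op": "arm_command", "data": {"plan": [[[-0.1,0,0],[0,0,0],1],[[-0.15,0,0],[0,0,0],1],[[-0.15,0,0],[0,0,0],1]]}}

```text
time: 16.95
ee_pos: [529.9, -36.8, 21.9]
orientation: [0.0, -0.157, 0.988, -0.0]
wrist_force: [-0.1, -0.3, -2.4]
finger_gap: 0.131
gripper_force: 30.0
```

>>> {"op": "arm_command", "data": {"plan": [[[-0.1,0,0],[0,0,0],1],[[-0.15,0,0],[0,0,0],1],[[-0.15,0,0],[0,0,0],1]]}}

```text
time: 17.2
ee_pos: [530.3, -36.5, 21.7]
orientation: [-0.001, -0.158, 0.988, 0.0]
wrist_force: [-4.6, -2.1, -0.3]
finger_gap: 0.135
gripper_force: 30.0
```

>>> {"op": "arm_command", "data": {"plan": [[[-0.1,0,0],[0,0,0],1],[[-0.15,0,0],[0,0,0],1],[[-0.15,0,0],[0,0,0],1]]}}

```text
time: 17.45
ee_pos: [531.8, -36.0, 21.7]
orientation: [-0.001, -0.157, 0.988, 0.0]
wrist_force: [-3.8, -1.4, -0.4]
finger_gap: 0.134
gripper_force: 30.0
```

The stop made contact at world x ≈ 530.0 (about 5 N). It has been pushed roughly 1.8 mm so far, so I'll push about 2.2 mm more.

>>> {"op": "arm_command", "data": {"plan": [[[-0.1,0,0],[0,0,0],1],[[-0.2,0,0],[0,0,0],1],[[-0.22,0,0],[0,0,0],1],[[-0.22,0,0],[0,0,0],1],[[-0.22,0,0],[0,0,0],1]]}}

```text
time: 17.87
ee_pos: [533.8, -35.4, 21.7]
orientation: [-0.001, -0.158, 0.988, 0.0]
wrist_force: [-4.3, -2.5, -0.9]
finger_gap: 0.137
gripper_force: 30.0
```

```bash
python3 st.py
```

```text
pos [533.8 -35.4  21.7] heading 18.12 tilt [-1.8e-03 -1.0e-04 -1.0e+00] F [-4.3 -2.5 -0.9] t 17.8667
tool shift cm [ 1.77 -0.   -0.03] rz -0.0013
x -52.298076027763265 y -0.020757760903666152 tip x~ 53.701923972236735 Fx -4.845495231698165 Fy -1.0821321027445552
```

>>> {"op": "arm_command", "data": {"plan": [[[0.05,0,0.02],[0,0,0],1],[[0.05,0,0.03],[0,0,0],1],[[0.05,0,0.03],[0,0,0],1]]}}

```text
time: 18.12
ee_pos: [533.8, -35.4, 21.5]
orientation: [-0.0, -0.157, 0.988, 0.0]
wrist_force: [-3.7, -1.4, 0.3]
finger_gap: 0.131
gripper_force: 30.0
```

>>> {"op": "arm_command", "data": {"plan": [[[0,0,0],[0,0,0],0.8],[[0,0,0],[0,0,0],0.7],[[0,0,0],[0,0,0],0.6],[[0,0,0],[0,0,0],0.6],[[0,0,0],[0,0,0],0.6]]}}

```text
time: 18.53
ee_pos: [534.7, -35.3, 21.9]
orientation: [0.001, -0.157, 0.988, -0.0]
wrist_force: [0.1, 0.5, -1.4]
finger_gap: 0.401
gripper_force: 0.0
```

>>> {"op": "arm_command", "data": {"plan": [[[0,0,-0.5],[0,0,0],0.6],[[0,0,-2],[0,0,0],0.6],[[0,0,-4.5],[0,0,0],0.6],[[0,0,-7.5],[0,0,0],0.6],[[0,0,-9],[0,0,0],0.6]]}}

```text
time: 18.95
ee_pos: [535.8, -35.7, 115.2]
orientation: [0.002, -0.157, 0.988, -0.001]
wrist_force: [1.3, 0.3, 0.3]
finger_gap: 0.4
gripper_force: 0.0
```

Run:
```python
from h import *
go((624.3,-5.5,112),18.2)
```

```text
pos [535.8 -35.7 115.2] heading 18.12 tilt [ 0.0039 -0.0011 -1.    ] F [1.3 0.3 0.3] t 18.95
tool shift cm [-9.35  0.12  0.35] rz -0.0014
```

Released cleanly. Next I'll move over the knob with the fingers closing.

>>> {"op": "arm_command", "data": {"plan": [[[-2,0,0],[0,0,0],1],[[-5,0,0],[0,0,0],1],[[-8,0,0],[0,0,0],1],[[-9.3,0.1,0.3],[0,0,0],1],[[-9.3,0.1,0.3],[0,0,0],1]]}}

```text
time: 19.37
ee_pos: [624.4, -4.6, 108.8]
orientation: [0.001, -0.158, 0.987, -0.0]
wrist_force: [-0.3, -0.1, 0.4]
finger_gap: 0.049
gripper_force: 0.0
```

>>> {"op": "arm_command", "data": {"plan": [[[0,0,1.5],[0,0,0],1],[[0,0,3],[0,0,0],1],[[0,0,4],[0,0,0],1],[[0,0,4],[0,0,0],1],[[0,0,4],[0,0,0],1]]}}

```text
time: 19.78
ee_pos: [621.3, -5.6, 68.2]
orientation: [-0.001, -0.157, 0.988, 0.0]
wrist_force: [-0.2, -1.0, -0.0]
finger_gap: 0.009
gripper_force: 0.0
```

Run:
```python
from h import *
go((624.3,-5.5,60),18.2)
s=grab('scene');w=grab('wrist');t=grab('top')
o=np.zeros((600,800,3),np.uint8)
o[:400,:400]=cv2.resize(s['pixels'][150:250,310:410],(400,400),interpolation=2)
o[:400,400:800]=cv2.resize(t['pixels'][120:220,320:420],(400,400),interpolation=2)
o[400:600,:320]=cv2.resize(w['pixels'],(320,200))
o[400:600,330:730]=w['pixels'][150:350,120:520]
cv2.imwrite('pics/k.png',o[:,:,::-1])
# gauge check from the scene view: predicted tab-top centre (fraction)
```

```text
pos [621.3  -5.6  68.2] heading 18.11 tilt [-1.7e-03  3.0e-04 -1.0e+00] F [-0.2 -1.  -0. ] t 19.7833
tool shift cm [-0.29 -0.09  0.82] rz -0.0017
```

View pics/k.png

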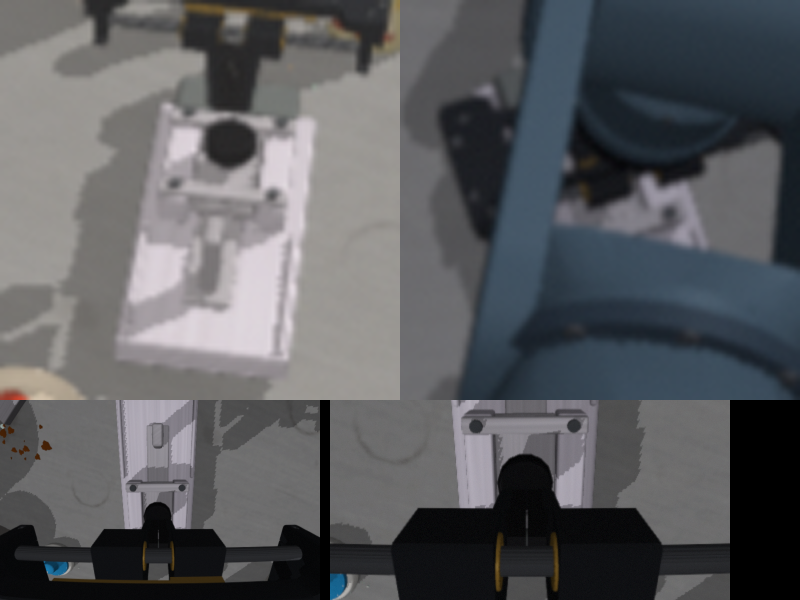

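The last picture shows the gauge lying straight in the slot with its tab upright (scene crop around (212,270)), and the closed fingers centred above the knob (wrist crop (525,485)). I'll descend in small steps until I feel it.

>>> {"op": "arm_command", "data": {"plan": [[[-0.1,0,0.4],[0,0,0],1],[[-0.1,0,0.8],[0,0,0],1],[[-0.1,0,0.8],[0,0,0],1],[[-0.1,0,0.8],[0,0,0],1]]}}

```text
time: 20.27
ee_pos: [622.9, -5.1, 60.2]
orientation: [-0.0, -0.157, 0.988, 0.0]
wrist_force: [0.3, -1.0, -0.4]
finger_gap: 0.003
gripper_force: 0.0
```

>>> {"op": "arm_command", "data": {"plan": [[[0,0,0.2],[0,0,0],1],[[0,0,0.3],[0,0,0],1],[[0,0,0.3],[0,0,0],1]]}}

```text
time: 20.52
ee_pos: [623.0, -5.1, 57.3]
orientation: [-0.0, -0.157, 0.988, 0.0]
wrist_force: [-0.7, 0.1, -0.0]
finger_gap: 0.005
gripper_force: 0.0
```

>>> {"op": "arm_command", "data": {"plan": [[[0,0,0.2],[0,0,0],1],[[0,0,0.3],[0,0,0],1],[[0,0,0.3],[0,0,0],1]]}}

```text
time: 20.77
ee_pos: [623.0, -5.1, 54.2]
orientation: [-0.0, -0.157, 0.988, 0.0]
wrist_force: [-0.4, -0.1, 0.2]
finger_gap: 0.004
gripper_force: 0.0
```

>>> {"op": "arm_command", "data": {"plan": [[[0,0,0.2],[0,0,0],1],[[0,0,0.3],[0,0,0],1],[[0,0,0.3],[0,0,0],1]]}}

```text
time: 21.02
ee_pos: [623.0, -5.1, 51.3]
orientation: [-0.0, -0.157, 0.988, 0.0]
wrist_force: [0.3, -0.3, -0.3]
finger_gap: 0.006
gripper_force: 0.0
```

>>> {"op": "arm_command", "data": {"plan": [[[0,0,0.1],[0,0,0],1],[[0,0,0.2],[0,0,0],1],[[0,0,0.2],[0,0,0],1]]}}

```text
time: 21.27
ee_pos: [623.1, -5.2, 49.4]
orientation: [-0.0, -0.157, 0.988, 0.0]
wrist_force: [0.5, -0.1, -0.4]
finger_gap: 0.005
gripper_force: 0.0
```

>>> {"op": "arm_command", "data": {"plan": [[[0,0,0.1],[0,0,0],1],[[0,0,0.2],[0,0,0],1],[[0,0,0.2],[0,0,0],1]]}}

```text
time: 21.52
ee_pos: [623.1, -5.2, 47.4]
orientation: [-0.0, -0.157, 0.988, 0.0]
wrist_force: [-0.1, -0.8, -0.1]
finger_gap: 0.006
gripper_force: 0.0
```

>>> {"op": "arm_command", "data": {"plan": [[[0,0,0.1],[0,0,0],1],[[0,0,0.2],[0,0,0],1],[[0,0,0.2],[0,0,0],1]]}}

```text
time: 21.77
ee_pos: [623.1, -5.2, 45.4]
orientation: [-0.0, -0.157, 0.988, 0.0]
wrist_force: [0.8, 0.2, -0.2]
finger_gap: 0.005
gripper_force: 0.0
```

>>> {"op": "arm_command", "data": {"plan": [[[0,0,0.1],[0,0,0],1],[[0,0,0.15],[0,0,0],1],[[0,0,0.15],[0,0,0],1]]}}

```text
time: 22.02
ee_pos: [623.1, -5.2, 44.0]
orientation: [-0.0, -0.157, 0.988, 0.0]
wrist_force: [0.2, 0.5, -1.3]
finger_gap: 0.005
gripper_force: 0.0
```

>>> {"op": "arm_command", "data": {"plan": [[[0,0,0.1],[0,0,0],1],[[0,0,0.15],[0,0,0],1],[[0,0,0.15],[0,0,0],1]]}}

```text
time: 22.27
ee_pos: [623.1, -5.2, 42.5]
orientation: [-0.0, -0.157, 0.988, 0.0]
wrist_force: [0.2, 0.3, -0.5]
finger_gap: 0.003
gripper_force: 0.0
```

>>> {"op": "arm_command", "data": {"plan": [[[0,0,0.1],[0,0,0],1],[[0,0,0.15],[0,0,0],1],[[0,0,0.15],[0,0,0],1]]}}

```text
time: 22.52
ee_pos: [623.1, -5.2, 40.9]
orientation: [-0.0, -0.157, 0.988, 0.0]
wrist_force: [-0.7, -0.4, -0.6]
finger_gap: 0.006
gripper_force: 0.0
```

>>> {"op": "arm_command", "data": {"plan": [[[0,0,0.1],[0,0,0],1],[[0,0,0.15],[0,0,0],1],[[0,0,0.15],[0,0,0],1]]}}

```text
time: 22.77
ee_pos: [623.2, -5.2, 39.6]
orientation: [-0.0, -0.157, 0.988, 0.0]
wrist_force: [-0.1, 0.3, 0.4]
finger_gap: 0.003
gripper_force: 0.0
```

>>> {"op": "arm_command", "data": {"plan": [[[0,0,0.1],[0,0,0],1],[[0,0,0.15],[0,0,0],1],[[0,0,0.15],[0,0,0],1]]}}

```text
time: 23.02
ee_pos: [623.3, -5.2, 38.2]
orientation: [0.0, -0.157, 0.988, -0.0]
wrist_force: [0.2, -0.2, 2.5]
finger_gap: 0.004
gripper_force: 1.0
```

Contact with the knob at z ≈ 38.5 (2.5 N). I'll press on until the force rises.

>>> {"op": "arm_command", "data": {"plan": [[[0,0,0.1],[0,0,0],1],[[0,0,0.2],[0,0,0],1],[[0,0,0.2],[0,0,0],1]]}}

```text
time: 23.27
ee_pos: [623.4, -5.2, 36.3]
orientation: [0.0, -0.157, 0.988, -0.0]
wrist_force: [-0.0, 0.0, 2.9]
finger_gap: 0.007
gripper_force: 1.4
```

>>> {"op": "arm_command", "data": {"plan": [[[0,0,0.1],[0,0,0],1],[[0,0,0.15],[0,0,0],1],[[0,0,0.15],[0,0,0],1]]}}

```text
time: 23.52
ee_pos: [623.5, -5.2, 36.2]
orientation: [0.0, -0.158, 0.988, -0.0]
wrist_force: [-6.0, 0.0, 14.5]
finger_gap: 0.005
gripper_force: 6.6
```

>>> {"op": "arm_command", "data": {"plan": [[[0,0,0.05],[0,0,0],1],[[0,0,0.08],[0,0,0],1],[[0,0,0.08],[0,0,0],1]]}}

```text
time: 23.77
ee_pos: [623.5, -5.2, 36.2]
orientation: [0.0, -0.158, 0.988, -0.0]
wrist_force: [-8.9, 1.1, 18.4]
finger_gap: 0.004
gripper_force: 9.2
```

>>> {"op": "arm_command", "data": {"plan": [[[0,0,0.08],[0,0,0],1],[[0,0,0.15],[0,0,0],1],[[0,0,0.15],[0,0,0],1],[[0,0,0.15],[0,0,0],1]]}}

```text
time: 24.1
ee_pos: [623.6, -5.2, 36.1]
orientation: [0.0, -0.158, 0.987, -0.0]
wrist_force: [-13.3, 1.5, 27.8]
finger_gap: 0.003
gripper_force: 14.0
```

```bash
python3 st.py
```

```text
pos [623.6  -5.2  36.1] heading 18.15 tilt [ 4.e-04 -5.e-04 -1.e+00] F [-13.3   1.5  27.8] t 24.1
tool shift cm [11.24 -0.07  1.41] rz -0.0009
x 42.410248895529094 y 0.5837631616930199 tip x~ 148.4102488955291 Fx -12.132753592770966 Fy 5.594129043913789
```

Firm seat: 28 N with no more travel. I'll back off straight up and check numerically how far the knob has sunk in the images.

>>> {"op": "arm_command", "data": {"plan": [[[0,0,-0.3],[0,0,0],1],[[0,0,-1.5],[0,0,0],1],[[0,0,-4],[0,0,0],1],[[0,0,-8],[0,0,0],1],[[0,0,-12],[0,0,0],1]]}}

```text
time: 24.52
ee_pos: [621.8, -4.9, 152.2]
orientation: [-0.002, -0.157, 0.988, 0.001]
wrist_force: [1.2, 0.3, -0.3]
finger_gap: 0.004
gripper_force: 0.0
```

>>> {"op": "arm_command", "data": {"plan": [[[0,4,-1],[0,0,0],1],[[0,8,-2],[0,0,0],1],[[1,12,-2],[0,0,0],1],[[2,16,-2],[0,0,0],1],[[3,20,-2],[0,0,0],1]]}}

```text
time: 24.93
ee_pos: [531.6, 176.9, 172.8]
orientation: [0.0, -0.157, 0.988, 0.0]
wrist_force: [1.0, 1.2, 0.4]
finger_gap: 0.004
gripper_force: 0.0
```

>>> {"op": "arm_command", "data": {"plan": [[[2,4,0],[0,0,0],1],[[4,8,0],[0,0,0],1],[[6,11,0],[0,0,0],1],[[6,11,0],[0,0,0],1],[[6,11,0],[0,0,0],1]]}}

```text
time: 25.35
ee_pos: [439.9, 262.8, 172.6]
orientation: [0.0, -0.159, 0.987, -0.0]
wrist_force: [0.4, 0.9, 0.3]
finger_gap: 0.001
gripper_force: 0.0
```

Run:
```python
from h import *
import pickle
s4,t4=pickle.load(open('s4.pkl','rb')),pickle.load(open('t4.pkl','rb'))
s=grab('scene','pics/s_end.png');t=grab('top','pics/t_end.png'); print(arm.get_state()['ee_pos'])
u=np.array([.950,.3123,0]);m=np.array([583.5,-19,0])
k=m+42.5*u+[0,0,76]
for n,a,b in(('scene',s4,s),('top',t4,t)):
    x,y=proj(b,k)[0].round().astype(int)
    def blob(i):
        g=i['pixels'][y-16:y+16,x-16:x+16].astype(np.float32).mean(2); g=cv2.resize(g,None,fx=8,fy=8,interpolation=cv2.INTER_CUBIC)
        mm=(g<60).astype(np.uint8); c=max(cv2.findContours(mm,0,1)[0],key=cv2.contourArea); M=cv2.moments(c); bx=cv2.boundingRect(c)
        return np.array([M['m10']/M['m00'],M['m01']/M['m00'],bx[1],bx[1]+bx[3],M['m00']/8])/8
    A,B=blob(a),blob(b); print(n,'before',A.round(2),'after',B.round(2),'diff',(B-A).round(2),'expected per 4mm',(proj(b,k-[0,0,4])-proj(b,k))[0].round(2))
```

```text
[442.02582795 261.25274833 172.71703713]
scene before [ 16.47  18.89  13.38  24.75 106.46] after [ 16.46  19.84  14.5   25.62 108.55] diff [-0.01  0.95  1.12  0.88  2.09] expected per 4mm [-0.08  1.12]
top before [ 16.47  16.26   8.88  24.   170.11] after [ 16.41  16.51   9.    24.12 171.21] diff [-0.07  0.25  0.12  0.12  1.1 ] expected per 4mm [-0.19  0.33]
```

The knob sank 3.4–4.0 mm in the scene view. Together with the hard 28 N seat, that puts the plate down on the blade. The gripper is clear of everything, so I'll hand in.

```bash
python3 -c "
from cell import arm
print(arm.close_job())"
```

```text
the job is handed in; nothing more can be done
None
```

I handed the job in; no verdict came back: by my measurements the thin gauge lies straight in the slot with the stop pushed back about 4 mm, the press plate seated on the blade at 28 N, and the arm clear.

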